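# Pull the red-stickered cartons from the slide rack

## Robot

A 6-joint arm with a two-finger parallel gripper is mounted at the origin on a cart in front of the work surface, level with it; the furniture and walls round the work are solid. World frame = base frame: x ahead of the robot, y to its left, z up, the work surface at z = 0. Lengths are in mm, angles in degrees, forces in N, time in s.
With the tool pointing down it reaches from about 300 to 850 mm from the base axis. Payload 4.2 kg.
Tool frame: the origin (TCP) lies on the centre line of the jaws, within the pads' length; the fingertips stand 14 mm ahead of it and the grasp point (between the pads) lies 5 mm behind it; z points along the fingers, y is the line along which they close (so a half turn about z gives the same grasp; the last joint's range is limited). The gripper opens to 91 mm and grips with 3 to 60 N. Pads are 32 mm wide; open, the fingers measure 118 mm over their backs; the gripper's body (76 mm by 178 mm) begins 60 mm behind the grasp point.
Start: joints at [-68.239, 18.312, 89.639, -0, 72.044, -1.146], TCP at [223.814, -529.669, 227.976] pointing down, gripper open.
Joint ranges: [-177.97, 177.97], [-48.28, 115.42], [12.27, 149.76], [-77.06, 257.06], [2.81, 150.46], [-146.56, 146.56]. Speed limits (degrees/s): [147.25, 147.25, 180, 180, 180, 180].

## Interface

Orientations are given as [roll, pitch, yaw] about the fixed x, y, z axes, in that order (R = Rz(yaw) Ry(pitch) Rx(roll)).
In Python, from workcell import * gives the robot as it stands. The module is installed in compiled form; this text tells all that it offers.
- The arm moves only by the shell command python3 -m crank 'ROWS' [FORCE]. ROWS is JSON, a list of rows, each an object of numbers: "grip": the finger opening in m, from 0 to 0.0912; "x", "y", "z": the shift along the tool's x, y, z in m; "yaw": the turn about the tool's z in rad. In form: [{"grip": .., "x": .., "y": .., "z": .., "yaw": ..}, ...]. A call has exactly 5 rows; each row is the pose to reach, as a shift and turn from the pose commanded when the call began, along the tool's axes at that moment; what a row does not reach only later rows make up. A row lasts 1/12 s, in which the tool goes at most 41.7 mm and 7.16 degrees, less where a joint would pass 70% of its speed; a pose out of reach is approached as far as the arm can. A call with a gripper value outside its range is refused whole. The fingers move at their own pace and stop on an object; FORCE is the grip in N (left out, the last holds). Time passes only in rows, so rows that repeat a pose let the fingers close, or fill a call up. It gives the time, the measured TCP pose, the force, the opening and the grip force at its end, in the units of the state.
- state(): the state, without advancing time (a new reading comes with each control period).
- grab_frame(name): name is "scene" or "top" or "wrist"; returns the picture (420x560x3 uint8, red, green, blue); there is no depth.
- camera_model(name): a dict with "intrinsics" (3x3 intrinsics, pixels), "R" (3x3) and "t" (3): a world point X has camera coordinates R X + t. Camera axes: x right, y down, z forward; pixel columns grow to the right and rows downward; lengths in mm; the calibration is good to about 2 mm. The wrist camera is an equidistant fisheye: a pixel r from the principal point sees the ray r / f radians off the axis. A picture is of the moment at which its call begins: read the wrist's pose just before it. camera_model takes no time and is no camera call; for the wrist camera it gives the pose at the moment of the call.
- job_done(): hands the job in; it is judged then, once.
The state is a dict: "time_s": time; "qpos": joint angles; "qvel": joint speeds; "effort": joint torques, N m; "ee_pos": TCP position; "ee_rot": TCP orientation; "force": force on the tool from outside, world axes, zero at the start; "torque": the same for the moment, N m; "gripper_width": finger opening in mm; "gripper_force": force on a finger pad.
Only numpy, scipy, OpenCV 4.12 (cv2) and the standard library are available. Lean on these libraries where they do the work, as an engineer would, in place of code of your own. Each camera call takes 0.05 s, during which the arm holds its last target. There are 200 camera calls.

## Task

Two of the blue cartons in the slide rack carry a round red stop-sale sticker: take both out from under the rack's upper deck and let each one go down the chute of the red reject box, so that it lies inside behind the flap. Leave the cartons without a sticker standing in their lanes (they may slide down to the front by themselves) and do not disturb the other things on the counter.

Things in the scene. Friction and masses are not known exactly. Their poses are not given: they have to be found in the camera images.
- rack: grey two-tier counter rack, fixed, 282 wide, 265 deep, 350 mm high; origin under its centre, -x is its open front, z up. Below, a polished slide rises to the back at 28 degrees; three lanes at y = -85, 0, +85 mm between guide strips 9 mm high, two cartons in each, one behind the other. When the lower one is taken the other slides down to the stop.
- front_stop (a point): middle of the foot of the rack's front stop, which is 26 mm high and holds the lower row: rack frame (-115, 0, 50) mm
- deck_edge (a point): middle of the front edge of the rack's upper deck, on its underside, 330 mm above the counter: rack frame (-90, 0, 330) mm. The deck hangs over the cartons and carries stock boxes (top at 420 mm), so an upright gripper has no room: reach in with the tool leaning forward, square to the slide
- reject_box: red sheet steel box, fixed, 260 deep (x), 190 wide (y), 237 mm high; origin under its centre, -x is the front, z up. Front wall 150 mm high at x = -130 mm; behind it an open entry 184 mm wide from x = -127 to -37 mm; behind that a hood (roof at z = 235 mm) with a black flap hanging from its front edge.
- chute_mouth (a point): middle of the box's open entry, level with the front wall's edge: box frame (-85, 0, 150) mm. The steel chute's surface is 39 mm below; it falls at 38 degrees to the back (x = -127, z = 144 to x = -32, z = 70 mm). A carton let go on it slides in, pushes the flap aside and runs down to the back of the box
- flap (a joint): hanging black flap of the red box, hinged along the hood's front edge: 0 = hanging shut, grows as it swings inward (rad, to 1.45)
- reject_1: blue printed carton, 50x50 mm, 42 high, about 0.12 kg, with a round red sticker (39 mm, white rim) on its top: stopped from sale. Origin: centre of its underside; z up through its top, x up the slide, y across the lane. It stands flat on the slide, so z leans 28 degrees from vertical towards the rack's front. Starts in the lower row, any lane.
- reject_2: blue printed carton, 50x50 mm, 42 high, about 0.12 kg, with a round red sticker (39 mm, white rim) on its top: stopped from sale. Origin: centre of its underside; z up through its top, x up the slide, y across the lane. It stands flat on the slide, so z leans 28 degrees from vertical towards the rack's front. Starts in the upper row, any lane.
- good_1: blue printed carton like the others, 50x50x42 mm, without a sticker: good stock. Origin: centre of its underside; z up through its top, x up the slide, y across the lane. It stands flat on the slide, so z leans 28 degrees from vertical towards the rack's front. 
- good_2: blue printed carton like the others, 50x50x42 mm, without a sticker: good stock. Origin: centre of its underside; z up through its top, x up the slide, y across the lane. It stands flat on the slide, so z leans 28 degrees from vertical towards the rack's front. 
- good_3: blue printed carton like the others, 50x50x42 mm, without a sticker: good stock. Origin: centre of its underside; z up through its top, x up the slide, y across the lane. It stands flat on the slide, so z leans 28 degrees from vertical towards the rack's front. 
- good_4: blue printed carton like the others, 50x50x42 mm, without a sticker: good stock. Origin: centre of its underside; z up through its top, x up the slide, y across the lane. It stands flat on the slide, so z leans 28 degrees from vertical towards the rack's front. 
- calculator: black and grey desk calculator with white keys, 150x105x21 mm, lying loose in front of the work; bystander, origin under its centre
- tape_measure: yellow pocket tape measure with a black disc, 34x80x60 mm, standing loose on the counter; bystander, origin under its centre
There are look-alikes about, which are no part of the job. Leave any brown, green or turquoise look-alike of the good_3 alone.

How it is judged:
By the outcome, as a careful person would: the job done as asked, in the order asked, and still so for the second after the job is handed in, with the robot touching nothing.
It also fails if it takes over 67 s, if anything falls off the work surface, if the arm or the gripper's body presses on something with over 40 N, if the wrist force passes 120 N, or if a joint passes its speed limit or range.

## Working session

There is one attempt and no reset: what is moved stays moved. The work goes in short steps, Python scripts to look and compute and a shell command to move; the robot and the scene stay as the last step left them, time stands still between calls to the robot, and variables do not carry over. Pictures are saved under pics/ and viewed, at most 10 in all, crops included, and the job is handed in when it is done.

```bash
mkdir -p pics; python3 - <<'E'
from workcell import *
import cv2,numpy as np
s=state();print(s['time_s'],s['ee_pos'],s['ee_rot'],s['gripper_width'])
for n in ["scene","top","wrist"]:
    c=camera_model(n);print(n,np.round(c['intrinsics'],1).tolist(),np.round(c['R'],3).tolist(),np.round(c['t'],1).tolist())
    np.save(n+'.npy',grab_frame(n))
a=[np.load(n+'.npy')[:,:,::-1] for n in ["scene","top"]]
cv2.imwrite('pics/a.png',a[0]);cv2.imwrite('pics/b.png',a[1])
E
```

```text
0.0 [ 223.61878853 -529.21464016  227.10594126] [-1.79895752e+02  2.22323596e-04  2.29080451e+01] 91.15503433915521
scene [[388.8, 0.0, 275.1], [0.0, 388.8, 218.0], [0.0, 0.0, 1.0]] [[-0.509, -0.861, 0.003], [-0.381, 0.222, -0.898], [0.772, -0.458, -0.441]] [190.1, 370.5, 896.7]
top [[478.9, 0.0, 280.7], [0.0, 478.9, 209.7], [0.0, 0.0, 1.0]] [[-0.018, -1.0, 0.009], [-0.988, 0.016, -0.154], [0.153, -0.012, -0.988]] [-33.4, 501.4, 1486.4]
wrist [[325.2, 0.0, 275.4], [0.0, 325.2, 207.8], [0.0, 0.0, 1.0]] [[0.389, -0.921, -0.002], [-0.882, -0.373, 0.288], [-0.266, -0.11, -0.958]] [-575.4, -32.3, 392.8]
```

View pics/a.png

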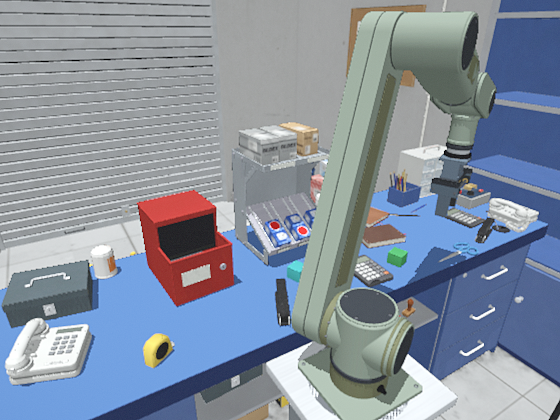

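View pics/b.png

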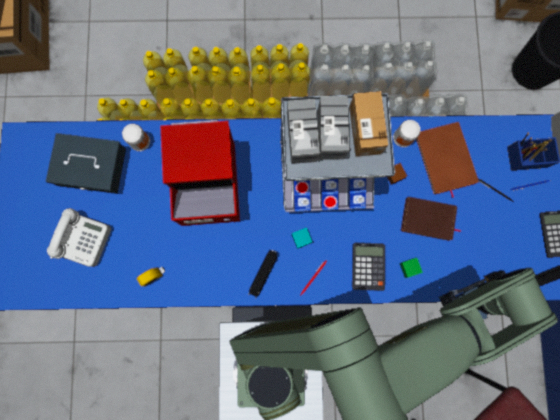

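The scene view shows the red box at about (185,245) and the rack at about (280,200), with stickers near (275,226) and (301,231). In the top view the stickers are at (303,187), upper row in the left lane, and (330,201), lower row in the middle lane. The box spans columns 162–238.

```bash
cat > h.py <<'E'
import numpy as np,cv2
from workcell import *
def ray(n,p,c=None):
    c=c or camera_model(n);K=np.array(c['intrinsics']);R=np.array(c['R']);t=np.array(c['t'])
    a=(p[0]-K[0,2])/K[0,0];b=(p[1]-K[1,2])/K[1,1]
    if n=='wrist':
        th=np.hypot(a,b);s=np.sin(th)/th if th>1e-9 else 1;d=np.array([a*s,b*s,np.cos(th)])
    else: d=np.array([a,b,1.])
    d=R.T@d;return -R.T@t,d/np.linalg.norm(d)
def tri(rs):
    A=sum(np.eye(3)-np.outer(d,d) for o,d in rs);b=sum((np.eye(3)-np.outer(d,d))@o for o,d in rs)
    X=np.linalg.solve(A,b);return X,[np.linalg.norm((np.eye(3)-np.outer(d,d))@(X-o)) for o,d in rs]
def plane(r,z): o,d=r;return o+d*(z-o[2])/d[2]
def proj(n,X,c=None):
    c=c or camera_model(n);p=np.array(c['R'])@X+c['t'];K=np.array(c['intrinsics'])
    if n=='wrist':
        th=np.arctan2(np.hypot(p[0],p[1]),p[2]);u=p[:2]/np.hypot(p[0],p[1])*th;return K[0,0]*u+K[:2,2]
    return (K@p)[:2]/p[2]
def red(im):
    h=cv2.cvtColor(im,cv2.COLOR_RGB2HSV);return (((h[...,0]<8)|(h[...,0]>172))&(h[...,1]>150)&(h[...,2]>90)).astype(np.uint8)
def blobs(m,amin=8):
    n,l,s,c=cv2.connectedComponentsWithStats(m);return [(np.round(c[i],1).tolist(),s[i].tolist()) for i in range(1,n) if s[i,4]>=amin]
E
python3 - <<'E'
from h import *
for n in ['scene','top']:
    im=np.load(n+'.npy')
    for b in blobs(red(im)): print(n,b)
a=np.load('top.npy')[85:225,155:400,::-1];b=np.load('scene.npy')[140:310,130:340,::-1]
a=cv2.resize(a,None,fx=3.2,fy=3.2,interpolation=3);b=cv2.resize(b,None,fx=3.5,fy=3.5,interpolation=3)
cv2.imwrite('pics/c.png',a);cv2.imwrite('pics/d.png',b)
E
```

```text
scene ([183.5, 246.2], [137, 190, 97, 116, 5291])
scene ([274.4, 225.0], [270, 222, 9, 7, 46])
scene ([302.1, 230.2], [298, 227, 9, 7, 42])
top ([196.2, 152.1], [161, 121, 72, 63, 3945])
top ([206.3, 209.8], [171, 183, 66, 38, 272])
top ([301.9, 187.0], [297, 182, 11, 11, 84])
top ([329.8, 201.6], [325, 197, 11, 10, 85])
top ([314.4, 275.6], [303, 263, 22, 29, 50])
```

View pics/c.png

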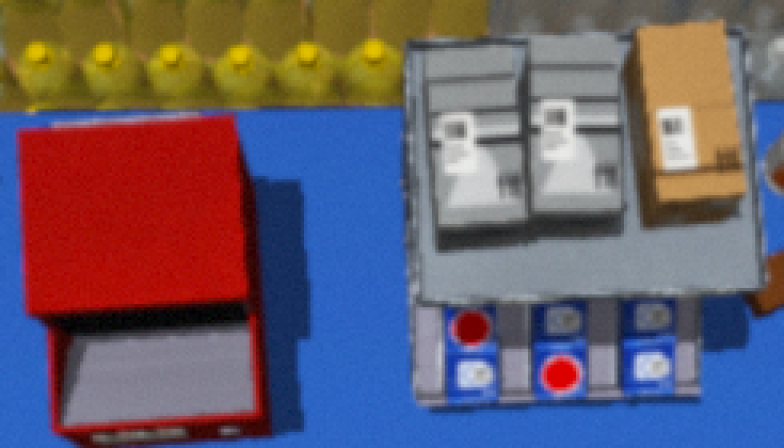

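View pics/d.png

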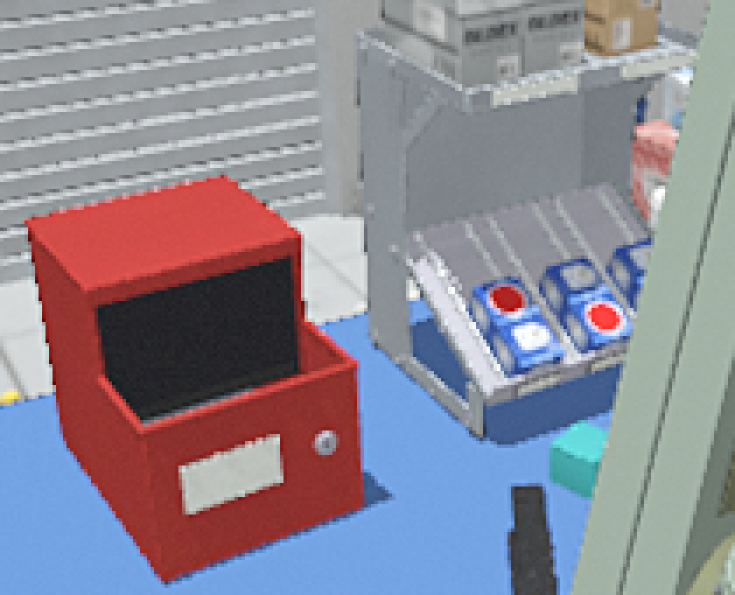

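The crops show reject_2 in the left lane, upper row, at crop (470,328), and reject_1 in the middle lane, lower row, at (560,375). The box's hood corners, front-wall corners and the deck edge are visible in both views.

```bash
python3 - <<'E'
from h import *
T=lambda u,v:((u+.5)/3.2-.5+155,(v+.5)/3.2-.5+85)
S=lambda u,v:((u+.5)/3.5-.5+130,(v+.5)/3.5-.5+140)
P={'rej2':((301.9,187),(274.4,225)),'rej1':((329.8,201.6),(302.1,230.2)),
'hoodFL':(T(27,318),S(90,300)),'hoodFR':(T(250,303),S(300,240)),'hoodBL':(T(19,130),S(30,220)),'hoodBR':(T(237,116),S(225,178)),
'wallL':(T(62,436),S(147,435)),'wallR':(T(268,430),S(357,365)),'deckL':(T(420,302),S(470,105)),'stopL':(T(415,403),S(484,388))}
for k,(a,b) in P.items():
    X,e=tri([ray('top',a),ray('scene',b)]);print(k,np.round(X,1),np.round(e,1))
for k,p,z in[('deckR',T(765,290),330),('deckL',T(420,302),330),('stopR',T(702,393),76),('stopL',T(415,403),76),('hoodFL',T(27,318),235),('hoodFR',T(250,303),235),('hoodBL',T(19,130),235),('hoodBR',T(237,116),235)]:
    print(k,np.round(plane(ray('top',p),z),1))
E
python3 -m crank '[{"pitch":0.02},{"pitch":0.05},{"pitch":0.05},{"pitch":0.05},{"pitch":0.05}]'
```

```text
rej2 [ 556.4 -105.7  124.3] [0.7 0.7]
rej1 [ 514.2 -191.5  100.7] [0.7 0.7]
hoodFL [549.  287.6 228.3] [0.9 0.9]
hoodFR [560.9  96.7 231.5] [3.9 3.9]
hoodBL [717.5 295.3 235.8] [1.9 1.9]
hoodBR [730.4 105.7 232.2] [1.5 1.5]
wallL [456.5 275.6 147.8] [2.4 2.4]
wallR [460.4  89.8 154.2] [6.7 6.7]
deckL [534.  -53.6 337.4] [0.4 0.4]
stopL [494.8 -49.2  72.3] [4.3 4.3]
deckR [ 541.5 -334.3  330. ]
deckL [535.9 -53.4 330. ]
stopR [ 497.3 -332.2   76. ]
stopL [492.  -52.7  76. ]
hoodFL [548.  286.9 235. ]
hoodFR [558.3  92.9 235. ]
hoodBL [718.5 297.4 235. ]
hoodBR [728.7 104.  235. ]validation failed for argument at $[0]...
```

```bash
python3 -m crank '[{"z":-0.2,"yaw":-0.62},{"z":-0.2,"yaw":-0.62},{"z":-0.2,"yaw":-0.62},{"z":-0.2,"yaw":-0.62},{"z":-0.2,"yaw":-0.62}]'
python3 -m crank '[{"z":-0.1,"yaw":-0.62},{"z":-0.1,"yaw":-0.62},{"z":-0.1,"yaw":-0.62},{"z":-0.1,"yaw":-0.62},{"z":-0.1,"yaw":-0.62}]'
python3 -m crank '[{"x":0.2,"y":0.08,"yaw":-0.62},{"x":0.2,"y":0.08,"yaw":-0.62},{"x":0.2,"y":0.08,"yaw":-0.62},{"x":0.2,"y":0.08,"yaw":-0.62},{"x":0.2,"y":0.08,"yaw":-0.62}]'
python3 -m crank '[{"x":0.085,"y":0.18,"yaw":-0.62},{"x":0.085,"y":0.18,"yaw":-0.62},{"x":0.085,"y":0.18,"yaw":-0.62},{"x":0.085,"y":0.18,"yaw":-0.62},{"x":0.085,"y":0.18,"yaw":-0.62}]'
python3 -c "
from workcell import *
print(state()['qpos'])"
```

```text
[-6.82396565e+01  1.83432298e+01  8.96884013e+01  2.20127554e-04
  7.20441727e+01 -1.14795690e+00]validation failed for argument at $[0]...
validation failed for argument at $[0]...
validation failed for argument at $[0]...
validation failed for argument at $[0]...
```

```bash
python3 -m crank '[{"grip":0.09,"x":0,"y":0,"z":-0.2,"yaw":-0.62},{"grip":0.09,"x":0,"y":0,"z":-0.2,"yaw":-0.62},{"grip":0.09,"x":0,"y":0,"z":-0.2,"yaw":-0.62},{"grip":0.09,"x":0,"y":0,"z":-0.2,"yaw":-0.62},{"grip":0.09,"x":0,"y":0,"z":-0.2,"yaw":-0.62}]'
python3 -c "
from workcell import *
print(state()['qpos'])"
```

```text
time_s: 0.57
ee_pos: [223.7, -529.5, 431.3]
ee_rot: [179.9, 0.1, 58.8]
force: [1.3, -0.4, 0.3]
gripper_width: 89.8
gripper_force: 0.0
[-6.82397636e+01  1.54985997e+01  6.52234881e+01  7.95298064e-04
  9.91092077e+01 -3.70193737e+01]
```

```bash
python3 -m crank '[{"grip":0.09,"x":0.1,"y":0,"z":-0.12,"yaw":-0.62},{"grip":0.09,"x":0.1,"y":0,"z":-0.12,"yaw":-0.62},{"grip":0.09,"x":0.1,"y":0,"z":-0.12,"yaw":-0.62},{"grip":0.09,"x":0.1,"y":0,"z":-0.12,"yaw":-0.62},{"grip":0.09,"x":0.1,"y":0,"z":-0.12,"yaw":-0.62}]'
python3 -m crank '[{"grip":0.09,"x":0.2,"y":0.06,"z":0,"yaw":-0.62},{"grip":0.09,"x":0.2,"y":0.06,"z":0,"yaw":-0.62},{"grip":0.09,"x":0.2,"y":0.06,"z":0,"yaw":-0.62},{"grip":0.09,"x":0.2,"y":0.06,"z":0,"yaw":-0.62},{"grip":0.09,"x":0.2,"y":0.06,"z":0,"yaw":-0.62}]'
python3 -m crank '[{"grip":0.09,"x":0.06,"y":0.19,"z":0,"yaw":-0.62},{"grip":0.09,"x":0.06,"y":0.19,"z":0,"yaw":-0.62},{"grip":0.09,"x":0.06,"y":0.19,"z":0,"yaw":-0.62},{"grip":0.09,"x":0.06,"y":0.19,"z":0,"yaw":-0.62},{"grip":0.09,"x":0.06,"y":0.19,"z":0,"yaw":-0.62}]'
python3 -c "
from workcell import *
print(state()['qpos'])"
```

```text
time_s: 0.98
ee_pos: [277.7, -441.8, 554.1]
ee_rot: [179.7, 0.5, 94.5]
force: [-0.2, -0.0, 0.4]
gripper_width: 89.9
gripper_force: 0.0
time_s: 1.4
ee_pos: [321.9, -239.4, 547.7]
ee_rot: [180.0, -0.0, 129.8]
force: [1.2, 0.5, 0.7]
gripper_width: 90.0
gripper_force: 0.0
time_s: 1.82
ee_pos: [431.5, -71.4, 547.7]
ee_rot: [180.0, -0.0, 165.5]
force: [-0.1, -1.1, -0.5]
gripper_width: 90.1
gripper_force: 0.0
[-1.09299307e+01  4.18783047e+00  6.29399833e+01  3.23561200e-02
  1.12877858e+02 -8.63750023e+01]
```

```bash
python3 -m crank '[{"grip":0.09,"x":0.015,"y":0.058,"z":-0.19,"yaw":-0.27},{"grip":0.09,"x":0.015,"y":0.058,"z":-0.19,"yaw":-0.27},{"grip":0.09,"x":0.015,"y":0.058,"z":-0.19,"yaw":-0.27},{"grip":0.09,"x":0.015,"y":0.058,"z":-0.19,"yaw":-0.27},{"grip":0.09,"x":0.015,"y":0.058,"z":-0.19,"yaw":-0.27}]'
python3 -m crank '[{"grip":0.09,"x":0,"y":0,"z":-0.2,"yaw":0},{"grip":0.09,"x":0,"y":0,"z":-0.2,"yaw":0},{"grip":0.09,"x":0,"y":0,"z":-0.2,"yaw":0},{"grip":0.09,"x":0,"y":0,"z":-0.2,"yaw":0},{"grip":0.09,"x":0,"y":0,"z":-0.2,"yaw":0}]'
python3 -c "
from workcell import *
print(state()['qpos'])"
```

```text
time_s: 2.23
ee_pos: [427.4, -17.0, 720.6]
ee_rot: [-180.0, 0.3, -179.5]
force: [1.4, 0.1, 0.5]
gripper_width: 89.8
gripper_force: 0.0
time_s: 2.65
ee_pos: [384.2, -16.0, 746.6]
ee_rot: [-179.9, 1.8, -179.6]
force: [0.1, -0.3, 0.3]
gripper_width: 90.0
gripper_force: 0.0
[-4.10701606e+00  1.54490406e+01  1.22869097e+01  3.43663226e-02
  1.50418333e+02 -9.45169934e+01]
```

```bash
python3 -m crank '[{"grip":0.09,"x":-0.2,"y":0,"z":-0.2,"yaw":0},{"grip":0.09,"x":-0.2,"y":0,"z":-0.2,"yaw":0},{"grip":0.09,"x":-0.2,"y":0,"z":-0.2,"yaw":0},{"grip":0.09,"x":-0.2,"y":0,"z":-0.2,"yaw":0},{"grip":0.09,"x":-0.2,"y":0,"z":-0.2,"yaw":0}]'
python3 -c "
from workcell import *
print(state()['qpos'])"
```

```text
time_s: 3.07
ee_pos: [394.2, -11.6, 740.1]
ee_rot: [-180.0, 0.9, -179.5]
force: [-0.1, -0.2, -0.3]
gripper_width: 90.0
gripper_force: 0.0
[-3.38781278e+00  1.63713994e+01  1.23388502e+01  7.83766148e-02
  1.50401429e+02 -9.37892834e+01]
```

```bash
for i in 1 2 3; do python3 -m crank '[{"grip":0.09,"x":0,"y":0,"z":-0.2,"yaw":0},{"grip":0.09,"x":0,"y":0,"z":-0.2,"yaw":0},{"grip":0.09,"x":0,"y":0,"z":-0.2,"yaw":0},{"grip":0.09,"x":0,"y":0,"z":-0.2,"yaw":0},{"grip":0.09,"x":0,"y":0,"z":-0.2,"yaw":0}]' | grep ee_; done
```

```text
ee_pos: [371.3, -11.0, 754.8]
ee_rot: [-179.8, 3.1, -179.5]
ee_pos: [350.3, -10.2, 767.0]
ee_rot: [-179.7, 5.0, -179.5]
ee_pos: [328.3, -9.2, 778.8]
ee_rot: [-179.6, 7.0, -179.5]
```

```bash
for i in 1 2 3 4 5 6; do python3 -m crank '[{"grip":0.09,"x":0,"y":0.004,"z":-0.2,"yaw":0},{"grip":0.09,"x":0,"y":0.004,"z":-0.2,"yaw":0},{"grip":0.09,"x":0,"y":0.004,"z":-0.2,"yaw":0},{"grip":0.09,"x":0,"y":0.004,"z":-0.2,"yaw":0},{"grip":0.09,"x":0,"y":0.004,"z":-0.2,"yaw":0}]' | grep ee_; done;python3 -c "
from workcell import *
print(state()['qpos'])"
```

```text
ee_pos: [306.0, -5.3, 789.8]
ee_rot: [-179.4, 9.0, -179.5]
ee_pos: [283.3, -1.4, 800.0]
ee_rot: [-179.3, 11.0, -179.5]
ee_pos: [260.2, 2.6, 809.5]
ee_rot: [-179.2, 13.0, -179.4]
ee_pos: [236.7, 6.6, 818.1]
ee_rot: [-179.1, 15.0, -179.4]
ee_pos: [212.9, 10.6, 825.9]
ee_rot: [-179.1, 17.0, -179.4]
ee_pos: [188.7, 14.3, 832.8]
ee_rot: [-179.0, 18.9, -179.3]
[  4.65385855  -1.60507817  12.2872956   -4.53804105 150.39879953
 -90.18295615]
```

```bash
for i in 1 2 3 4; do python3 -m crank '[{"grip":0.09,"x":0,"y":0,"z":-0.2,"yaw":0},{"grip":0.09,"x":0,"y":0,"z":-0.2,"yaw":0},{"grip":0.09,"x":0,"y":0,"z":-0.2,"yaw":0},{"grip":0.09,"x":0,"y":0,"z":-0.2,"yaw":0},{"grip":0.09,"x":0,"y":0,"z":-0.2,"yaw":0}]' | grep ee_; done;python3 -c "
from workcell import *
print(state()['qpos'])"
```

```text
ee_pos: [164.6, 14.0, 838.9]
ee_rot: [-179.1, 20.9, -179.3]
ee_pos: [141.2, 10.4, 844.0]
ee_rot: [-179.1, 22.8, -179.3]
ee_pos: [117.4, 6.6, 848.4]
ee_rot: [-179.1, 24.8, -179.3]
ee_pos: [92.4, 4.7, 852.1]
ee_rot: [-179.1, 26.8, -179.2]
[  4.06365286  -9.49651942  12.32997929  -4.82886092 150.38117589
 -91.29313847]
```

```bash
python3 -m crank '[{"grip":0.09,"x":0,"y":0,"z":-0.12,"yaw":0},{"grip":0.09,"x":0,"y":0,"z":-0.12,"yaw":0},{"grip":0.09,"x":0,"y":0,"z":-0.12,"yaw":0},{"grip":0.09,"x":0,"y":0,"z":-0.12,"yaw":0},{"grip":0.09,"x":0,"y":0,"z":-0.12,"yaw":0}]' | grep ee_
cat >> h.py <<'E'
from scipy.spatial.transform import Rotation
def rot(s=None): s=s or state();return Rotation.from_euler('xyz',s['ee_rot'],degrees=True).as_matrix()
def need(X,s=None):
    "tool-frame shift (m) to bring TCP to world X"
    s=s or state();return np.round(rot(s).T@(np.array(X)-s['ee_pos'])/1000,4)
E
python3 - <<'E'
from h import *
print(np.round(rot(),3).tolist());print(need([440,-20,450]),need([430,-170,300]))
E
```

```text
ee_pos: [69.7, 3.7, 854.7]
ee_rot: [-179.0, 28.6, -179.2]
[[-0.878, -0.006, 0.479], [-0.012, 1.0, -0.01], [-0.479, -0.015, -0.878]]
[-0.1309 -0.0201  0.5329] [-0.0484 -0.1679  0.6612]
```

```bash
for i in 1 2 3 4; do python3 -m crank '[{"grip":0.09,"x":-0.003,"y":-0.01,"z":0.037,"yaw":0},{"grip":0.09,"x":-0.006,"y":-0.02,"z":0.075,"yaw":0},{"grip":0.09,"x":-0.009,"y":-0.03,"z":0.112,"yaw":0},{"grip":0.09,"x":-0.012,"y":-0.04,"z":0.15,"yaw":0},{"grip":0.09,"x":-0.012,"y":-0.042,"z":0.165,"yaw":0}]' | grep -E "ee_|time"; done
python3 - <<'E'
from h import *
print(np.round(state()['qpos'],1))
c=camera_model('wrist');im=grab_frame('wrist');np.save('w1.npy',im)
import pickle;pickle.dump(c,open('w1.pkl','wb'))
cv2.imwrite('pics/w1.png',im[:,:,::-1])
for b in blobs(red(im),20):print(b)
for X in ([556.4,-105.7,124.3],[514.2,-191.5,100.7]):print(proj('wrist',np.array(X),c))
E
```

```text
time_s: 9.32
ee_pos: [110.7, -21.6, 783.2]
ee_rot: [-179.6, 27.3, -179.8]
time_s: 9.73
ee_pos: [127.7, -41.5, 732.5]
ee_rot: [-179.3, 26.0, -179.6]
time_s: 10.15
ee_pos: [184.6, -75.6, 625.4]
ee_rot: [-179.5, 26.3, -179.5]
time_s: 10.57
ee_pos: [229.1, -93.9, 516.5]
ee_rot: [-178.7, 27.0, -179.4]
[138.8 -48.2  94.8 -35.1 150.3  20.3]
([256.8, 61.9], [236, 36, 43, 52, 217])
([418.6, 204.7], [369, 145, 94, 139, 4427])
([233.0, 183.4], [226, 176, 15, 15, 175])
([273.7, 206.5], [266, 200, 16, 14, 179])
[274.12364107 207.20914834]
[233.15080901 184.13095737]
```

View pics/w1.png

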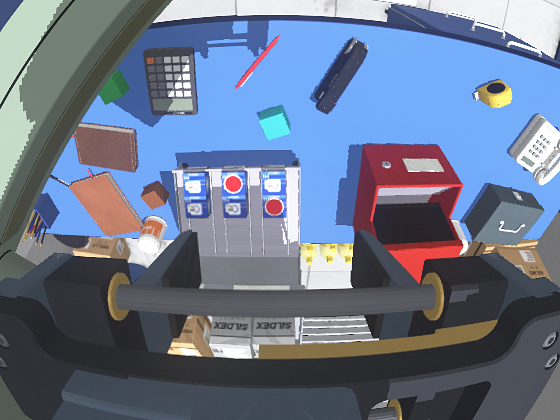

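The wrist view shows both stickers at (233,183) and (274,206), matching the two-view measurement to 1 px. But the arm has gone into the flipped shoulder branch (q1=139), so I'll fit the kinematics to get back safely.

```bash
cat >> h.py <<'E'
def fkw(q,p):
    a1,a2,a3,d1,L=p;q=np.radians(q);r=a1+a2*np.sin(q[1])+a3*np.sin(q[1]+q[2]);z=d1+a2*np.cos(q[1])+a3*np.cos(q[1]+q[2])
    return np.array([r*np.cos(q[0]),r*np.sin(q[0]),z])
E
python3 - <<'E'
from h import *
from scipy.optimize import least_squares
D=[((-68.24,18.34,89.69),(223.6,-529.2,227.1),(-179.9,0,22.9)),((-68.24,15.5,65.22),(223.7,-529.5,431.3),(180,0,58.8)),((-10.93,4.188,62.94),(431.5,-71.4,547.7),(180,0,165.5)),((-4.107,15.449,12.287),(384.2,-16,746.6),(-179.9,1.8,-179.6)),
((-3.388,16.37,12.34),(394.2,-11.6,740.1),(-180,.9,-179.5)),((4.65,-1.605,12.287),(188.7,14.3,832.8),(-179,18.9,-179.3)),((4.06,-9.496,12.33),(92.4,4.7,852.1),(-179.1,26.8,-179.2))]
s=state();D.append((s['qpos'][:3],s['ee_pos'],s['ee_rot']))
f=lambda p:np.concatenate([fkw(q,p)+p[4]*rot({'ee_rot':e})[:,2]-x for q,x,e in D])
r=least_squares(f,[0,400,400,200,200],loss='soft_l1');print(np.round(r.x,1));print(np.round(r.fun.reshape(-1,3) if r.fun.size==24 else f(r.x).reshape(-1,3),1))
print(np.round(s['ee_pos']-r.x[4]*rot(s)[:,2]), s['qpos'])
E
```

```text
[ 13.1 600.1 426.6 137.2 347.5]
[[  1.4 -34.5   0.1]
 [ -3.3 -22.6   5.4]
 [ 10.3 -13.9   6.2]
 [ -2.8 -11.1  -0.8]
 [ -2.3 -11.2  -0.5]
 [ -1.  -12.9  -5.3]
 [ -0.3 -12.6  -7.2]
 [ 21.9   6.    4.2]]
[ 71. -87. 826.] [138.89314133 -48.16015287  94.80054641 -35.11769235 150.30666675
  20.32479857]
```

```bash
python3 - <<'E'
from h import *
R=rot()
for d in [(-71,-33,154),(-100,40,20),(0,88,0),(100,7,0),(100,7,0)]: print(d,np.round(R.T@np.array(d)/1000,3))
E
```

```text
(-71, -33, 154) [-0.006 -0.036 -0.169]
(-100, 40, 20) [ 0.08   0.04  -0.064]
(0, 88, 0) [-0.001  0.088 -0.002]
(100, 7, 0) [-0.089  0.007  0.045]
(100, 7, 0) [-0.089  0.007  0.045]
```

```bash
st(){ python3 -c "
from h import *
s=state();print(np.round(s['qpos'],1),np.round(s['ee_pos']-347.5*rot(s)[:,2]))"; }
python3 -m crank '[{"grip":0.09,"x":0,"y":-0.007,"z":-0.034,"yaw":0},{"grip":0.09,"x":-0.002,"y":-0.014,"z":-0.068,"yaw":0},{"grip":0.09,"x":-0.004,"y":-0.02,"z":-0.1,"yaw":0},{"grip":0.09,"x":-0.006,"y":-0.028,"z":-0.135,"yaw":0},{"grip":0.09,"x":-0.006,"y":-0.036,"z":-0.169,"yaw":0}]' | grep -E "ee_|time"; st
python3 -m crank '[{"grip":0.09,"x":0.016,"y":0,"z":-0.013,"yaw":0},{"grip":0.09,"x":0.032,"y":0,"z":-0.026,"yaw":0},{"grip":0.09,"x":0.048,"y":0.01,"z":-0.039,"yaw":0},{"grip":0.09,"x":0.064,"y":0.025,"z":-0.052,"yaw":0},{"grip":0.09,"x":0.08,"y":0.04,"z":-0.064,"yaw":0}]' | grep -E "ee_|time"; st
```

```text
time_s: 11.03
ee_pos: [158.2, -128.8, 673.4]
ee_rot: [-178.9, 26.8, -179.6]
[101.3 -37.   67.3 -50.7 145.4 -32.4] [   1. -123.  983.]
time_s: 11.45
ee_pos: [71.2, -101.4, 689.3]
ee_rot: [-178.8, 26.6, -179.6]
[ 58.3 -35.3  64.  -32.  132.7 -57.7] [ -84.  -96. 1000.]
```

```bash
st(){ python3 -c "
from h import *
s=state();print(np.round(s['qpos'],1),np.round(s['ee_pos']-347.5*rot(s)[:,2]))"; }
python3 -m crank '[{"grip":0.09,"x":0.014,"y":0.03,"z":-0.007,"yaw":0},{"grip":0.09,"x":0.014,"y":0.06,"z":-0.007,"yaw":0},{"grip":0.09,"x":0.014,"y":0.085,"z":-0.007,"yaw":0},{"grip":0.09,"x":0.014,"y":0.105,"z":-0.007,"yaw":0},{"grip":0.09,"x":0.014,"y":0.105,"z":-0.007,"yaw":0}]' | grep -E "ee_|time"; st
```

```text
time_s: 11.87
ee_pos: [49.4, -19.5, 686.0]
ee_rot: [-178.6, 26.0, -179.3]
[ 15.3 -33.9  65.1  -9.3 123.5 -81.9] [-103.  -13.  998.]
```

```bash
st(){ python3 -c "
from h import *
s=state();print(np.round(s['qpos'],1),np.round(s['ee_pos']-347.5*rot(s)[:,2]))"; }
python3 -m crank '[{"grip":0.09,"x":-0.018,"y":0.005,"z":0.009,"yaw":0},{"grip":0.09,"x":-0.036,"y":0.01,"z":0.018,"yaw":0},{"grip":0.09,"x":-0.054,"y":0.015,"z":0.027,"yaw":0},{"grip":0.09,"x":-0.072,"y":0.02,"z":0.036,"yaw":0},{"grip":0.09,"x":-0.09,"y":0.025,"z":0.045,"yaw":0}]' | grep -E "ee_|time"; st
```

```text
time_s: 12.28
ee_pos: [130.5, 12.7, 683.8]
ee_rot: [-178.5, 25.6, -175.0]
[ 24.  -28.4  66.4 -10.7 117.6 -77.7] [-20.   8. 997.]
```

```bash
st(){ python3 -c "
from h import *
s=state();print(np.round(s['qpos'],1),np.round(s['ee_pos']-347.5*rot(s)[:,2]))"; }
python3 -m crank '[{"grip":0.09,"x":-0.025,"y":0.009,"z":0.011,"yaw":0},{"grip":0.09,"x":-0.05,"y":0.018,"z":0.022,"yaw":0},{"grip":0.09,"x":-0.075,"y":0.026,"z":0.033,"yaw":0},{"grip":0.09,"x":-0.1,"y":0.035,"z":0.044,"yaw":0},{"grip":0.09,"x":-0.125,"y":0.044,"z":0.055,"yaw":0}]' | grep -E "ee_|time"; st
```

```text
time_s: 12.7
ee_pos: [268.6, 47.7, 687.1]
ee_rot: [-178.4, 25.6, -179.1]
[ 18.  -17.4  63.3  -9.4 109.7 -77.6] [ 118.   55. 1000.]
```

```bash
cat >> h.py <<'E'
if __name__=='__main__':
    import sys
    s=state();print(np.round(s['qpos'],1),np.round(s['ee_pos'],1),np.round(s['ee_rot'],1),'t',s['time_s'])
    for a in sys.argv[1:]: print(a,need(eval(a),s))
E
python3 h.py [430,-191,300]
```

```text
[ 18.  -17.4  63.3  -9.4 109.7 -77.6] [268.6  47.7 687.1] [-178.4   25.6 -179.1] t 12.7
[430,-191,300] [ 0.025  -0.2297  0.4236]
```

```bash

for i in 1 2; do python3 -m crank '[{"grip":0.09,"x":0.002,"y":-0.017,"z":0.032,"yaw":0},{"grip":0.09,"x":0.004,"y":-0.034,"z":0.064,"yaw":0},{"grip":0.09,"x":0.006,"y":-0.051,"z":0.096,"yaw":0},{"grip":0.09,"x":0.008,"y":-0.069,"z":0.127,"yaw":0},{"grip":0.09,"x":0.01,"y":-0.086,"z":0.159,"yaw":0}]' | grep -E "ee_|time"; done
python3 h.py [430,-191,300] [480,-191.5,167]
```

```text
time_s: 13.12
ee_pos: [327.3, -43.7, 540.1]
ee_rot: [-178.4, 25.6, -179.2]
time_s: 13.53
ee_pos: [387.0, -133.1, 394.3]
ee_rot: [-178.4, 25.6, -179.2]
[ -29.3  -13.5  104.4   12.2   66.4 -122.4] [ 387.  -133.1  394.3] [-178.4   25.6 -179.2] t 13.5333
[430,-191,300] [ 0.0026 -0.0556  0.1049]
[480,-191.5,167] [ 0.015  -0.0529  0.2464]
```

```bash

python3 -m crank '[{"grip":0.09,"x":0.001,"y":-0.015,"z":0.03,"yaw":0},{"grip":0.09,"x":0.001,"y":-0.03,"z":0.06,"yaw":0},{"grip":0.09,"x":0.002,"y":-0.045,"z":0.09,"yaw":0},{"grip":0.09,"x":0.003,"y":-0.056,"z":0.105,"yaw":0},{"grip":0.09,"x":0.003,"y":-0.056,"z":0.105,"yaw":0}]' | grep -E "ee_|time"
python3 - <<'E'
from h import *
import pickle
c1=pickle.load(open('w1.pkl','rb'));c2=camera_model('wrist');im=grab_frame('wrist')
B=blobs(red(im),60);print(B)
P1={'rej1':(233,183.4),'rej2':(273.7,206.5)};T={'rej1':(329.8,201.6),'rej2':(301.9,187)};S={'rej2':(274.4,225),'rej1':(302.1,230.2)}
for k,X0 in {'rej1':[514.2,-191.5,100.7],'rej2':[556.4,-105.7,124.3]}.items():
    e=proj('wrist',np.array(X0),c2);b=min(B,key=lambda b:np.hypot(*(np.array(b[0])-e)))
    r=[ray('wrist',P1[k],c1),ray('wrist',b[0],c2)]
    print(k,e,b[0],*[(np.round(x,1),np.round(d,1)) for x,d in (tri(r),tri(r+[ray('top',T[k]),ray('scene',S[k])]))])
E
python3 h.py [480,-191.5,167] [520.6,-191.5,88.4]
```

```text
time_s: 13.95
ee_pos: [428.9, -190.7, 296.6]
ee_rot: [-178.7, 25.2, -179.4]
[([292.6, 4.8], [286, 0, 15, 13, 86]), ([491.9, 188.6], [432, 123, 128, 135, 9235]), ([277.9, 176.9], [264, 163, 29, 29, 643]), ([547.6, 204.5], [531, 197, 29, 15, 270]), ([348.9, 218.0], [336, 205, 27, 27, 572]), ([549.4, 276.6], [529, 270, 31, 18, 216])]
rej1 [278.82718037 177.82397883] [277.9, 176.9] (array([ 516.8, -192.7,   95.3]), array([0.1, 0.1])) (array([ 514.1, -192. ,   99.7]), array([0.8, 0.7, 0.2, 1.4]))
rej2 [349.36834579 219.1513187 ] [348.9, 218.0] (array([ 554.5, -106.6,  124.3]), array([0., 0.])) (array([ 556.3, -106.1,  123.2]), array([0.8, 0.5, 0.2, 1.4]))
[ -34.2   -4.7  110.9   16.4   53.  -132.1] [ 429.2 -190.1  299. ] [-178.7   25.3 -179.3] t 14.0
[480,-191.5,167] [0.0107 0.0013 0.1411]
[520.6,-191.5,88.4] [0.0076 0.0029 0.2295]
```

```bash

python3 -m crank '[{"grip":0.072,"x":0.007,"y":-0.002,"z":0.035,"yaw":0},{"grip":0.072,"x":0.007,"y":-0.002,"z":0.07,"yaw":0},{"grip":0.072,"x":0.007,"y":-0.002,"z":0.105,"yaw":0},{"grip":0.072,"x":0.007,"y":-0.002,"z":0.14,"yaw":0},{"grip":0.072,"x":0.007,"y":-0.002,"z":0.15,"yaw":0}]' 20| grep -E "ee_|time|force|width"
python3 h.py [520.8,-192,87.5]
```

```text
time_s: 14.42
ee_pos: [488.2, -193.3, 160.3]
ee_rot: [-178.7, 25.4, -179.2]
force: [-0.4, 0.4, -0.2]
gripper_width: 72.1
gripper_force: 0.0
[ -29.9    8.1  119.7   22.4   31.3 -137.5] [ 488.2 -193.3  160.3] [-178.7   25.4 -179.2] t 14.4167
[520.8,-192,87.5] [0.0017 0.0027 0.0797]
```

```bash

python3 -m crank '[{"grip":0.072,"x":0.002,"y":0.003,"z":0.02,"yaw":0},{"grip":0.072,"x":0.002,"y":0.003,"z":0.04,"yaw":0},{"grip":0.072,"x":0.002,"y":0.003,"z":0.06,"yaw":0},{"grip":0.072,"x":0.002,"y":0.003,"z":0.08,"yaw":0},{"grip":0.072,"x":0.002,"y":0.003,"z":0.08,"yaw":0}]' 20| grep -E "ee_|time|force|width"
python3 h.py [520.8,-192,87.5]
```

```text
time_s: 14.83
ee_pos: [521.7, -192.6, 89.2]
ee_rot: [-178.6, 25.5, -179.2]
force: [0.2, -0.1, -0.4]
gripper_width: 72.4
gripper_force: 0.0
[ -27.5   16.5  121.9   30.8   21.  -145. ] [ 521.7 -192.6   89.2] [-178.6   25.5 -179.2] t 14.8333
[520.8,-192,87.5] [0.0016 0.0006 0.0011]
```

```bash

python3 -m crank '[{"grip":0.04,"x":0,"y":0,"z":0,"yaw":0},{"grip":0.04,"x":0,"y":0,"z":0,"yaw":0},{"grip":0.04,"x":0,"y":0,"z":0,"yaw":0},{"grip":0.04,"x":0,"y":0,"z":0,"yaw":0},{"grip":0.04,"x":0,"y":0,"z":0,"yaw":0}]' 20| grep -E "ee_|time|force|width"
python3 -m crank '[{"grip":0.04,"x":0,"y":0,"z":-0.01,"yaw":0},{"grip":0.04,"x":0,"y":0,"z":-0.025,"yaw":0},{"grip":0.04,"x":0,"y":0,"z":-0.045,"yaw":0},{"grip":0.04,"x":0,"y":0,"z":-0.07,"yaw":0},{"grip":0.04,"x":0,"y":0,"z":-0.1,"yaw":0}]' 20| grep -E "ee_|time|force|width"
python3 h.py [440,-192,230]
```

```text
time_s: 15.25
ee_pos: [521.7, -193.1, 92.0]
ee_rot: [-178.5, 25.8, -179.2]
force: [-2.5, 2.7, 7.9]
gripper_width: 50.3
gripper_force: 20.0
time_s: 15.67
ee_pos: [476.4, -190.7, 180.1]
ee_rot: [-178.6, 25.4, -179.2]
force: [0.4, -0.3, -0.3]
gripper_width: 50.0
gripper_force: 19.8
[ -30.3    5.5  119.3   21.    34.1 -136.1] [ 476.4 -190.7  180.1] [-178.6   25.4 -179.2] t 15.6667
[440,-192,230] [ 0.0114 -0.0023 -0.0607]
```

```bash

python3 -m crank '[{"grip":0.04,"x":0.005,"y":0,"z":-0.03,"yaw":0},{"grip":0.04,"x":0.01,"y":0,"z":-0.065,"yaw":0},{"grip":0.04,"x":0.015,"y":0.01,"z":-0.1,"yaw":0},{"grip":0.04,"x":0.018,"y":0.035,"z":-0.125,"yaw":0},{"grip":0.04,"x":0.02,"y":0.07,"z":-0.14,"yaw":0}]' 20| grep -E "ee_|time|width"
python3 -m crank '[{"grip":0.04,"x":0,"y":0.04,"z":0,"yaw":-0.01},{"grip":0.04,"x":0,"y":0.08,"z":0,"yaw":-0.02},{"grip":0.04,"x":0,"y":0.12,"z":0,"yaw":-0.03},{"grip":0.04,"x":0,"y":0.16,"z":0,"yaw":-0.04},{"grip":0.04,"x":0,"y":0.2,"z":0,"yaw":-0.045}]' 20| grep -E "ee_|time|width"
python3 h.py [440,184,300] [505,187.6,167]
```

```text
time_s: 16.08
ee_pos: [398.3, -120.1, 299.4]
ee_rot: [-178.3, 25.9, -179.4]
gripper_width: 50.4
time_s: 16.5
ee_pos: [397.3, 81.9, 292.2]
ee_rot: [-177.3, 25.7, -176.4]
gripper_width: 50.3
[ 16.5 -11.9 117.7 -10.7  50.2 -71.3] [397.3  81.9 292.2] [-177.3   25.7 -176.4] t 16.5
[440,184,300] [-0.0476  0.0998  0.0094]
[505,187.6,167] [-0.0486  0.1064  0.1573]
```

```bash

python3 -m crank '[{"grip":0.04,"x":-0.012,"y":0.03,"z":0.002,"yaw":0},{"grip":0.04,"x":-0.025,"y":0.06,"z":0.004,"yaw":0},{"grip":0.04,"x":-0.038,"y":0.085,"z":0.007,"yaw":0},{"grip":0.04,"x":-0.048,"y":0.1,"z":0.009,"yaw":0},{"grip":0.04,"x":-0.048,"y":0.1,"z":0.009,"yaw":0}]' 20| grep -E "ee_|time|width"
python3 - <<'E'
from h import *
c=camera_model('wrist');im=grab_frame('wrist');o=im.copy()
b=np.array([507.1,187.7,0]);u=np.array([.998,.0576,0]);v=np.array([-.0576,.998,0]);z=np.array([0,0,1])
for x,y,h in [(-130,-95,150),(-130,95,150),(-37,-95,235),(-37,95,235),(130,95,235),(130,-95,235),(-130,-95,0),(-130,95,0)]:
    p=proj('wrist',b+u*(x+85)+v*y+z*h,c);print((x,y,h),np.round(p));cv2.circle(o,tuple(int(k) for k in p),3,(0,255,0),-1)
cv2.imwrite('pics/w2.png',o[:,:,::-1])
E
python3 h.py [505,187.6,167]
```

```text
time_s: 16.92
ee_pos: [442.7, 186.2, 300.2]
ee_rot: [-177.4, 25.6, -176.2]
gripper_width: 50.7
(-130, -95, 150) [182. 149.]
(-130, 95, 150) [381. 152.]
(-37, -95, 235) [180. 280.]
(-37, 95, 235) [378. 285.]
(130, 95, 235) [348. 353.]
(130, -95, 235) [210. 348.]
(-130, -95, 0) [213.  91.]
(-130, 95, 0) [356.  92.]
[ 30.4  -3.5 109.8 -17.1  53.  -54.9] [441.4 184.2 299.6] [-177.3   25.5 -176.2] t 16.9667
[505,187.6,167] [-0.0004  0.0062  0.1469]
```

View pics/w2.png

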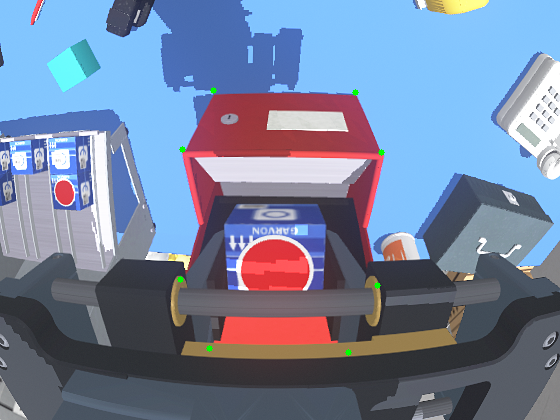

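The green model dots fall on the box's wall and bottom corners, around (182,149), (381,152), (213,91) and (356,92), to within 2 px. The carton is held squarely with its sticker at (275,265). I'm lowering into the entry.

```bash

python3 -m crank '[{"grip":0.04,"x":0,"y":0.005,"z":0.03,"yaw":0},{"grip":0.04,"x":0,"y":0.005,"z":0.065,"yaw":0},{"grip":0.04,"x":0,"y":0.005,"z":0.1,"yaw":0},{"grip":0.04,"x":0,"y":0.005,"z":0.13,"yaw":0},{"grip":0.04,"x":0,"y":0.005,"z":0.147,"yaw":0}]' 20| grep -E "ee_|time|width|force"
python3 -m crank '[{"grip":0.04,"x":0,"y":0,"z":0,"yaw":0},{"grip":0.075,"x":0,"y":0,"z":0,"yaw":0},{"grip":0.075,"x":0,"y":0,"z":0,"yaw":0},{"grip":0.075,"x":0,"y":0,"z":0,"yaw":0},{"grip":0.075,"x":0,"y":0,"z":0,"yaw":0}]' 20| grep -E "ee_|time|width|force"
python3 -m crank '[{"grip":0.075,"x":0,"y":0,"z":-0.01,"yaw":0},{"grip":0.075,"x":0,"y":0,"z":-0.03,"yaw":0},{"grip":0.075,"x":0,"y":0,"z":-0.06,"yaw":0},{"grip":0.075,"x":0,"y":0,"z":-0.1,"yaw":0},{"grip":0.075,"x":0,"y":0,"z":-0.14,"yaw":0}]' 20| grep -E "ee_|time|width|force"
python3 - <<'E'
from h import *
im=grab_frame('scene');np.save('s2.npy',im)
w=grab_frame('wrist');cv2.imwrite('pics/e.png',np.hstack([cv2.resize(w[100:320,150:420],(500,407)),cv2.resize(im[180:310,130:240],(344,407))])[:,:800,::-1])
E
```

```text
time_s: 17.38
ee_pos: [504.1, 183.0, 164.4]
ee_rot: [-177.2, 25.4, -176.4]
force: [7.2, -0.9, 11.3]
gripper_width: 50.5
gripper_force: 19.9
time_s: 17.8
ee_pos: [504.6, 185.2, 168.2]
ee_rot: [-177.3, 25.6, -176.4]
force: [0.2, -0.5, 0.7]
gripper_width: 73.4
gripper_force: 0.0
time_s: 18.22
ee_pos: [442.5, 187.8, 294.9]
ee_rot: [-177.3, 25.5, -176.3]
force: [0.8, 0.7, 0.2]
gripper_width: 75.2
gripper_force: 0.0
```

View pics/e.png

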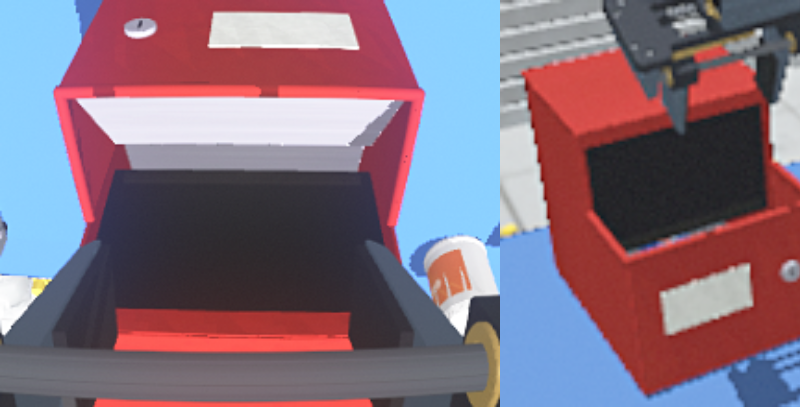

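The wrist view shows the chute empty and the flap shut, so reject_1 went in. On to reject_2.

```bash

python3 -m crank '[{"grip":0.072,"x":0.01,"y":-0.01,"z":-0.02,"yaw":0},{"grip":0.072,"x":0.02,"y":-0.05,"z":-0.03,"yaw":0.02},{"grip":0.072,"x":0.03,"y":-0.09,"z":-0.03,"yaw":0.045},{"grip":0.072,"x":0.03,"y":-0.13,"z":-0.03,"yaw":0.045},{"grip":0.072,"x":0.03,"y":-0.17,"z":-0.03,"yaw":0.045}]' 20| grep -E "ee_|time"
python3 -m crank '[{"grip":0.072,"x":0,"y":-0.03,"z":0,"yaw":0},{"grip":0.072,"x":0,"y":-0.06,"z":0,"yaw":0},{"grip":0.072,"x":0,"y":-0.09,"z":0,"yaw":0},{"grip":0.072,"x":0,"y":-0.122,"z":0,"yaw":0},{"grip":0.072,"x":0,"y":-0.122,"z":0,"yaw":0}]' 20| grep -E "ee_|time"
python3 h.py [450,-106,340] [511,-106.3,219] [562.6,-106.3,111]
```

```text
time_s: 18.73
ee_pos: [409.9, 16.7, 315.4]
ee_rot: [-178.5, 25.7, -179.0]
time_s: 19.15
ee_pos: [411.4, -110.0, 318.3]
ee_rot: [-178.3, 25.7, -179.6]
[ -22.8  -10.9  113.2   10.3   53.7 -117.1] [ 411.4 -110.   318.3] [-178.3   25.7 -179.6] t 19.15
[450,-106,340] [-0.0442  0.0036 -0.0029]
[511,-106.3,219] [-0.0467  0.0068  0.1325]
[562.6,-106.3,111] [-0.0464  0.0099  0.2522]
```

```bash

python3 -m crank '[{"grip":0.072,"x":-0.02,"y":0.002,"z":0,"yaw":0},{"grip":0.072,"x":-0.046,"y":0.004,"z":0.02,"yaw":0},{"grip":0.072,"x":-0.046,"y":0.006,"z":0.05,"yaw":0},{"grip":0.072,"x":-0.046,"y":0.007,"z":0.08,"yaw":0},{"grip":0.072,"x":-0.046,"y":0.007,"z":0.08,"yaw":0}]' 20| grep -E "ee_|time"
python3 - <<'E'
from h import *
import pickle
c1=pickle.load(open('w1.pkl','rb'));c2=camera_model('wrist');im=grab_frame('wrist')
X0=np.array([556,-106.3,123.5]);e=proj('wrist',X0,c2);b=min(blobs(red(im),60),key=lambda b:np.hypot(*(np.array(b[0])-e)))
print(e,b);r=[ray('wrist',(273.7,206.5),c1),ray('wrist',b[0],c2)]
print(tri(r),tri(r+[ray('top',(301.9,187)),ray('scene',(274.4,225))]))
E
python3 h.py [511,-106.3,219] [562.6,-106.3,111]
```

```text
time_s: 19.57
ee_pos: [486.2, -96.7, 259.7]
ee_rot: [-178.7, 25.0, -179.2]
[269.16066073 201.39814424] ([269.0, 200.9], [252, 185, 34, 33, 892])
(array([ 557.83931072, -106.63039617,  120.60747624]), [np.float64(0.05651509265950088), np.float64(0.0565150926594873)]) (array([ 556.26196648, -106.20997399,  123.24708013]), [np.float64(0.7734964045538881), np.float64(0.5895097277380975), np.float64(0.15782098111528428), np.float64(1.4835950969808107)])
[ -16.5   -1.6  113.5    8.7   43.9 -112.1] [486.6 -97.2 262.3] [-178.7   25.2 -179.2] t 19.6167
[511,-106.3,219] [-0.0035 -0.0083  0.0497]
[562.6,-106.3,111] [-0.0041 -0.0063  0.1694]
```

Sticker confirmed at (556.3,−106.2,123), so I'm going in.

```bash

python3 -m crank '[{"grip":0.072,"x":-0.004,"y":-0.008,"z":0.01,"yaw":0},{"grip":0.072,"x":-0.004,"y":-0.008,"z":0.03,"yaw":0},{"grip":0.072,"x":-0.004,"y":-0.008,"z":0.055,"yaw":0},{"grip":0.072,"x":-0.004,"y":-0.008,"z":0.08,"yaw":0},{"grip":0.072,"x":-0.004,"y":-0.008,"z":0.095,"yaw":0}]' 20| grep -E "ee_|time|force"
python3 h.py [562.6,-106.3,111]
```

```text
time_s: 20.03
ee_pos: [533.5, -109.1, 181.3]
ee_rot: [-178.5, 25.7, -179.2]
force: [-0.5, 0.3, -0.2]
gripper_force: 0.0
[ -16.2    7.5  116.9   11.3   31.  -115.1] [ 533.5 -109.1  181.3] [-178.5   25.7 -179.2] t 20.0333
[562.6,-106.3,111] [0.0042 0.0044 0.0759]
```

```bash

python3 -m crank '[{"grip":0.072,"x":0.004,"y":0.003,"z":0.02,"yaw":0},{"grip":0.072,"x":0.004,"y":0.003,"z":0.04,"yaw":0},{"grip":0.072,"x":0.004,"y":0.003,"z":0.06,"yaw":0},{"grip":0.072,"x":0.004,"y":0.003,"z":0.075,"yaw":0},{"grip":0.072,"x":0.004,"y":0.003,"z":0.075,"yaw":0}]' 20| grep -E "ee_|time|force"
python3 h.py [562.6,-106.3,111]
```

```text
time_s: 20.45
ee_pos: [562.1, -107.5, 110.9]
ee_rot: [-178.5, 25.5, -179.2]
force: [-0.0, -0.4, 0.1]
gripper_force: 0.0
[ -15.    15.2  119.3   14.9   21.1 -118.1] [ 562.1 -107.5  110.9] [-178.5   25.5 -179.2] t 20.45
[562.6,-106.3,111] [-0.0005  0.0012  0.0001]
```

```bash

python3 -m crank '[{"grip":0.04,"x":0,"y":0,"z":0,"yaw":0},{"grip":0.04,"x":0,"y":0,"z":0,"yaw":0},{"grip":0.04,"x":0,"y":0,"z":0,"yaw":0},{"grip":0.04,"x":0,"y":0,"z":0,"yaw":0},{"grip":0.04,"x":0,"y":0,"z":0,"yaw":0}]' 20| grep -E "ee_|time|force|width"
python3 -m crank '[{"grip":0.04,"x":0,"y":0,"z":-0.01,"yaw":0},{"grip":0.04,"x":0,"y":0,"z":-0.025,"yaw":0},{"grip":0.04,"x":0,"y":0,"z":-0.045,"yaw":0},{"grip":0.04,"x":0,"y":0,"z":-0.07,"yaw":0},{"grip":0.04,"x":0,"y":0,"z":-0.1,"yaw":0}]' 20| grep -E "ee_|time|force|width"
python3 -m crank '[{"grip":0.04,"x":0.002,"y":0,"z":-0.03,"yaw":0},{"grip":0.04,"x":0.004,"y":0,"z":-0.06,"yaw":0},{"grip":0.04,"x":0.006,"y":0,"z":-0.09,"yaw":0},{"grip":0.04,"x":0.02,"y":0,"z":-0.11,"yaw":0},{"grip":0.04,"x":0.04,"y":0,"z":-0.13,"yaw":0}]' 20| grep -E "ee_|time|force|width"
python3 h.py [400,-106,300] [441.5,184.5,299.6]
```

```text
time_s: 20.87
ee_pos: [561.8, -106.8, 113.5]
ee_rot: [-178.5, 25.7, -179.2]
force: [-2.9, 3.2, 6.2]
gripper_width: 50.2
gripper_force: 20.0
time_s: 21.28
ee_pos: [516.6, -105.0, 201.7]
ee_rot: [-178.5, 25.4, -179.2]
force: [0.4, -0.7, -2.0]
gripper_width: 49.4
gripper_force: 20.0
time_s: 21.7
ee_pos: [425.8, -103.3, 304.3]
ee_rot: [-178.4, 25.8, -179.1]
force: [0.2, -0.4, -1.1]
gripper_width: 49.9
gripper_force: 20.0
[ -20.8   -9.3  114.    10.    50.9 -116. ] [ 425.8 -103.3  304.3] [-178.4   25.8 -179.1] t 21.7
[400,-106,300] [ 0.0251 -0.0025 -0.0073]
[441.5,184.5,299.6] [-0.0161  0.2878  0.0048]
```

```bash

python3 -m crank '[{"grip":0.04,"x":0.01,"y":0.03,"z":-0.005,"yaw":0},{"grip":0.04,"x":0.015,"y":0.07,"z":-0.005,"yaw":-0.01},{"grip":0.04,"x":0.015,"y":0.11,"z":-0.005,"yaw":-0.02},{"grip":0.04,"x":0.01,"y":0.15,"z":-0.003,"yaw":-0.03},{"grip":0.04,"x":0.004,"y":0.19,"z":0,"yaw":-0.045}]' 20| grep -E "ee_|time|width"
python3 -m crank '[{"grip":0.04,"x":-0.003,"y":0.025,"z":0,"yaw":0},{"grip":0.04,"x":-0.006,"y":0.05,"z":0,"yaw":0},{"grip":0.04,"x":-0.01,"y":0.08,"z":0,"yaw":0},{"grip":0.04,"x":-0.015,"y":0.1,"z":0,"yaw":0},{"grip":0.04,"x":-0.015,"y":0.1,"z":0,"yaw":0}]' 20| grep -E "ee_|time|width"
python3 h.py [441.5,184.5,299.6] [504.6,187.2,168]
```

```text
time_s: 22.12
ee_pos: [420.5, 87.9, 296.5]
ee_rot: [-177.3, 25.7, -176.4]
gripper_width: 50.0
time_s: 22.53
ee_pos: [431.5, 190.9, 298.3]
ee_rot: [-177.4, 25.6, -176.1]
gripper_width: 49.9
[ 32.   -4.  110.5 -17.8  53.2 -53.1] [431.5 190.9 298.3] [-177.4   25.6 -176.1] t 22.5333
[441.5,184.5,299.6] [-0.0092 -0.0069  0.0033]
[504.6,187.2,168] [-0.0093 -0.0018  0.1491]
```

```bash

python3 -m crank '[{"grip":0.04,"x":-0.009,"y":-0.003,"z":0.03,"yaw":0},{"grip":0.04,"x":-0.009,"y":-0.003,"z":0.065,"yaw":0},{"grip":0.04,"x":-0.009,"y":-0.003,"z":0.1,"yaw":0},{"grip":0.04,"x":-0.009,"y":-0.003,"z":0.13,"yaw":0},{"grip":0.04,"x":-0.009,"y":-0.003,"z":0.148,"yaw":0}]' 20| grep -E "ee_|time|width|force"
python3 -m crank '[{"grip":0.04,"x":0,"y":0,"z":0,"yaw":0},{"grip":0.075,"x":0,"y":0,"z":0,"yaw":0},{"grip":0.075,"x":0,"y":0,"z":0,"yaw":0},{"grip":0.075,"x":0,"y":0,"z":0,"yaw":0},{"grip":0.075,"x":0,"y":0,"z":0,"yaw":0}]' 20| grep -E "ee_|time|width|force"
python3 -m crank '[{"grip":0.075,"x":0,"y":0,"z":-0.01,"yaw":0},{"grip":0.075,"x":0,"y":0,"z":-0.03,"yaw":0},{"grip":0.075,"x":0,"y":0,"z":-0.06,"yaw":0},{"grip":0.075,"x":0,"y":0,"z":-0.1,"yaw":0},{"grip":0.075,"x":0,"y":0,"z":-0.14,"yaw":0}]' 20| grep -E "ee_|time|width|force"
python3 -m crank '[{"grip":0.075,"x":0.02,"y":0,"z":-0.02,"yaw":0},{"grip":0.075,"x":0.04,"y":0,"z":-0.05,"yaw":0},{"grip":0.075,"x":0.06,"y":0,"z":-0.08,"yaw":0},{"grip":0.075,"x":0.08,"y":0,"z":-0.11,"yaw":0},{"grip":0.075,"x":0.08,"y":0,"z":-0.14,"yaw":0}]' 20| grep -E "ee_|time|width|force"
python3 - <<'E'
from h import *
s=grab_frame('scene');t=grab_frame('top')
a=cv2.resize(s[180:310,130:330],(800,520))[:, :400];a=cv2.resize(s[180:300,135:335],(460,276));b=cv2.resize(t[85:225,155:400],(460,263));w=cv2.resize(grab_frame('wrist'),(330,248))
o=np.zeros((550,800,3),np.uint8);o[:276,:460]=a;o[280:543,:460]=b;o[:248,465:795]=w
cv2.imwrite('pics/f.png',o[:,:,::-1])
E
```

```text
time_s: 22.95
ee_pos: [502.4, 180.1, 165.3]
ee_rot: [-177.1, 25.3, -176.4]
force: [-0.7, -0.1, -1.6]
gripper_width: 49.7
gripper_force: 20.0
time_s: 23.37
ee_pos: [503.6, 182.5, 170.5]
ee_rot: [-177.4, 25.7, -176.4]
force: [-0.1, -0.1, 0.1]
gripper_width: 73.4
gripper_force: 0.0
time_s: 23.78
ee_pos: [441.1, 184.7, 296.7]
ee_rot: [-177.3, 25.5, -176.3]
force: [0.6, 0.4, 1.0]
gripper_width: 75.3
gripper_force: 0.0
time_s: 24.2
ee_pos: [305.8, 181.4, 387.0]
ee_rot: [-177.3, 25.4, -176.3]
force: [0.4, 0.4, -0.4]
gripper_width: 74.9
gripper_force: 0.0
```

View pics/f.png

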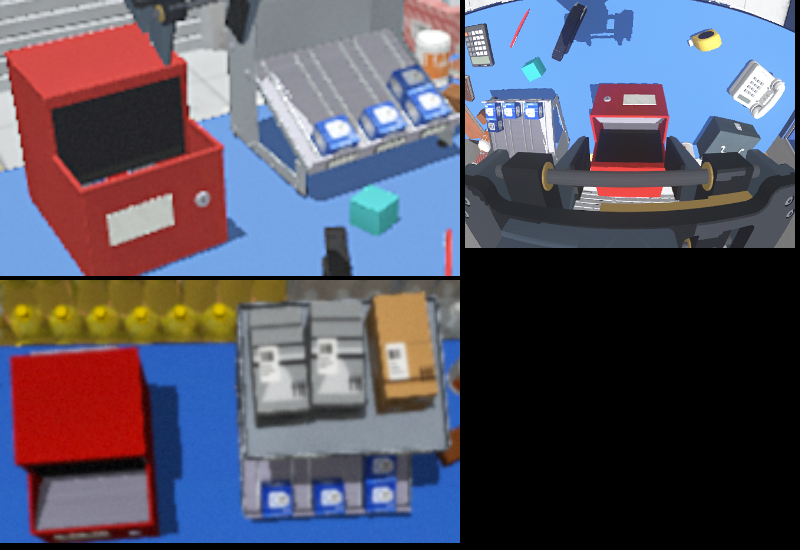

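All four unstickered cartons stand in their lanes and the chute is clear. Blue specks show under the flap's lower edge, at about (90–140,170), so I'm zooming in there.

```bash
python3 - <<'E'
from h import *
a=np.load('scene.npy');b=np.load('s2.npy');c=grab_frame('scene')
o=np.vstack([cv2.resize(i[205:275,145:240],(0,0),fx=2.8,fy=2.8,interpolation=3) for i in (a,b,c)])
d=grab_frame('top')[160:225,160:245];d=cv2.resize(d,(480,367));p=np.zeros((o.shape[0],o.shape[1]+480,3),np.uint8);p[:,:o.shape[1]]=o;p[:367,o.shape[1]:]=d
cv2.imwrite('pics/g.png',p[:,:,::-1]);print(p.shape,state()['time_s'])
E
```

```text
(588, 746, 3) 24.45
```

View pics/g.png

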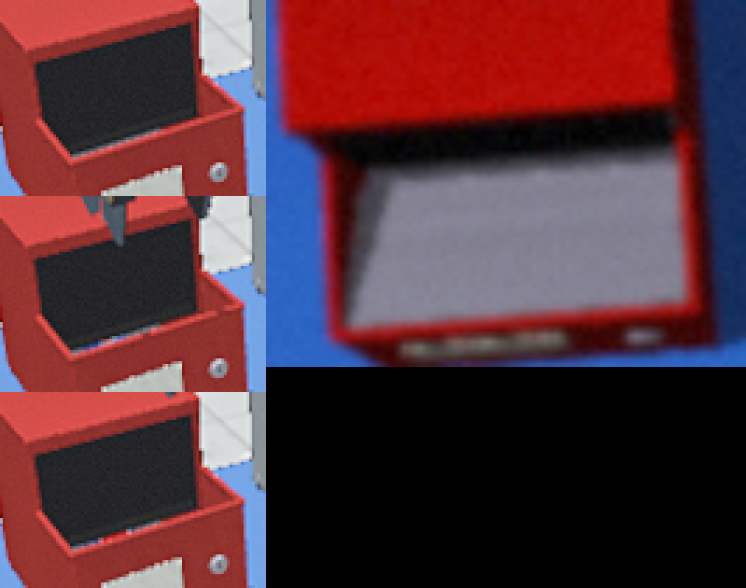

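```bash
python3 - <<'E'
from h import *
im=grab_frame('scene');m=red(im)
b=np.array([507.1,187.7,0]);u=np.array([.998,.0576,0]);v=np.array([-.0576,.998,0])
for px in [(180,257),(186,256.5),(195,254)]:
    o,d=ray('scene',px)
    for x in (-37,-10,20,60,100):
        t=((x+85)-(o-b)@u)/(d@u);X=o+d*t;print(px,im[int(px[1]),px[0]],x,'y',round((X-b)@v),'z',round(X[2]))
E
```

```text
(180, 257) [103  82 108] -37 y 37 z 104
(180, 257) [103  82 108] -10 y 29 z 87
(180, 257) [103  82 108] 20 y 19 z 68
(180, 257) [103  82 108] 60 y 6 z 42
(180, 257) [103  82 108] 100 y -7 z 17
(186, 256.5) [193  54  52] -37 y 19 z 99
(186, 256.5) [193  54  52] -10 y 9 z 82
(186, 256.5) [193  54  52] 20 y -1 z 63
(186, 256.5) [193  54  52] 60 y -15 z 37
(186, 256.5) [193  54  52] 100 y -28 z 12
(195, 254) [206  94  93] -37 y -11 z 98
(195, 254) [206  94  93] -10 y -21 z 81
(195, 254) [206  94  93] 20 y -32 z 62
(195, 254) [206  94  93] 60 y -47 z 36
(195, 254) [206  94  93] 100 y -62 z 11
```

```bash
python3 -c "
from workcell import *
print(job_done())"
```

```text
the job is handed in; nothing more can be done
None
```

I put both stickered cartons down the reject box chute and handed the job in at about 24.5 s: they look to be lying behind the shut flap, judging by the empty chute and what shows under the flap, and the four good cartons still stand in their lanes.

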